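# Shut the gauge drawer and overhang the lock plate for edge inspection

## Robot

A 6-joint arm with a two-finger parallel gripper is mounted at the origin on the work surface. World frame = base frame: x ahead of the robot, y to its left, z up, the work surface at z = 0. Lengths are in m, angles in degrees, forces in N, time in s.
With the tool pointing down it reaches from about 0.325 to 0.85 m from the base axis. Payload 4.4 kg.
Tool frame: the origin (TCP) lies on the centre line of the jaws, within the pads' length; the fingertips stand 17 mm ahead of it and the grasp point (between the pads) lies 2 mm behind it; z points along the fingers, y is the line along which they close (so a half turn about z gives the same grasp; the last joint's range is limited). The gripper opens to 94 mm and grips with 3 to 60 N. Pads are 16 mm wide; open, the fingers measure 119 mm over their backs; the gripper's body (75 mm by 177 mm) begins 78 mm behind the grasp point.
Start: joints at [-74.112, 11.837, 88.321, -0, 79.842, -8.623], TCP at [0.239, -0.523, 0.222] pointing down, gripper open.
Joint ranges: [-156.59, 156.59], [-49.26, 127.26], [12.9, 141.05], [-63.56, 243.56], [4.71, 150.69], [-161.64, 161.64]. Speed limits (degrees/s): [159.86, 159.86, 180, 180, 180, 180].

## Interface

Orientations are given as [roll, pitch, yaw] about the fixed x, y, z axes, in that order (R = Rz(yaw) Ry(pitch) Rx(roll)).
In Python, from workcell import state, camera, get_calibration, finish_job gives the robot as it stands.
- The arm moves only by the tool send_rows, never from a script. Its arguments are lists of equal length, an entry for each row: "fingers": the finger opening in m, from 0 to 0.094; "slide": the shift along the world's x, y, z in m, a list of three; "twist": the turn about the world's z in degrees. In form: {"fingers": [fingers, ...], "slide": [[tx, ty, tz], ...], "twist": [twist, ...]}. A call has exactly 10 rows; each row is the pose to reach, as a shift and turn from the pose commanded when the call began; what a row does not reach only later rows make up. A row lasts 1/10 s, in which the tool goes at most 50 mm and 8.59 degrees, less where a joint would pass 70% of its speed; a pose out of reach is approached as far as the arm can. A call with a gripper value outside its range is refused whole. The fingers move at their own pace and stop on an object; "force" is the grip in N (left out, the last holds). Time passes only in rows, so rows that repeat a pose let the fingers close, or fill a call up. It gives the time, the measured TCP pose, the force, the opening and the grip force at its end, in the units of the state.
- state(): the state, without advancing time (a new reading comes with each control period).
- camera(name): name is "side" or "top" or "wrist"; returns the picture (400x640x3 uint8, red, green, blue); there is no depth.
- get_calibration(name): a dict with "K" (3x3 intrinsics, pixels), "extrinsics" (4x4, takes a point from world to camera coordinates); the wrist camera has in their place "hand_eye" (4x4, takes a point from camera to tool coordinates, whose origin is the TCP and whose axes are the flange's). Camera axes: x right, y down, z forward; pixel columns grow to the right and rows downward; lengths in m; the calibration is good to about 2 mm. A picture is of the moment at which its call begins: read the wrist's pose just before it. get_calibration takes no time and is no camera call.
- finish_job(): hands the job in; it is judged then, once.
The state is a dict: "time_s": time; "joint_positions": joint angles; "qd": joint speeds; "tau": joint torques, N m; "ee_pos": TCP position; "tcp_rot": TCP orientation; "wrist_force": force on the tool from outside, world axes, zero at the start; "wrist_torque": the same for the moment, N m; "finger_gap": finger opening in m; "grasp_force": force on a finger pad.
Only numpy, scipy, OpenCV 4.12 (cv2) and the standard library are available. Lean on these libraries where they do the work, as an engineer would, in place of code of your own. Each camera call takes 0.05 s, during which the arm holds its last target. There are 200 camera calls.

## Task

The end of the lock plate (the long steel plate with two holes) has to be looked over for burrs. First push the half-open drawer under the beech ledge fully shut, so that it is out of the way below; then push the lock plate along the ledge, lying flat, until about 25 mm of it sticks out past the ledge's edge above the drawer, square to that edge. Use only the outside of the fingers: do not grip or lift anything, and leave the square plate and all the other loose things where they are.

Things in the scene. Friction and masses are not known exactly. Their poses are not given: they have to be found in the camera images.
- ledge: beech riser standing on the table, 320 mm long (its x), 220 mm wide (its y), 85 mm high; its flat top, 85 mm above the table, is the ledge, with nothing raised along its borders. Origin: centre of its underside, on the table. Its -x end holds the drawer and looks roughly towards the robot's right. Fixed during a run; position and yaw vary
- ledge_end (a point): middle of the ledge's top edge at the drawer end, 160 mm along the ledge's -x from its centre, 85 mm above the table; axes as the ledge's (-x points outwards over the drawer's pull, z up)
- drawer (a joint): how far the drawer is open, in m: 0 = shut (its front flush with the ledge's end), 0.14 = end of travel; it opens along the ledge's -x, has light friction (about 2 N to move), no spring, and stays where it is left
- pull (a point): centre of the flat outer face of the drawer's brass pull: a round knob 22 mm in diameter, its axis along the ledge's x, 36 mm above the table; its face stands 28 mm out from the drawer's front, whose wooden face is 172 mm wide and reaches from 12 to 53 mm above the table. It moves with the drawer
- lock_plate: the lock plate: flat steel, 110 mm long (its x), 60 mm wide (its y), 6 mm thick, two 18 mm holes, about 0.26 kg, lying flat on the ledge in the left or the right half of it, not quite square. Origin: centre of its underside; its -x end is the one towards the drawer end
- plate_front (a point): middle of the lock plate's short end face that is nearest the drawer end, at half its thickness; axes as the plate's
- square_plate: the other plate, to be left alone: flat steel, 60 x 60 x 6 mm, one hole, lying in the other half of the ledge. Origin: centre of its underside
- bolt: dark bolt standing on its head near the ledge's far end (+x), 55 mm tall, head 22 mm across; leave alone. Origin: centre of its underside
- washer0: copper washer, 28 mm across, 3 mm thick, lying near a far (+x) corner of the ledge; leave alone. Origin: centre of its underside
- washer1: the second copper washer, near the other far (+x) corner of the ledge; leave alone
- thread_checker: thread checker, 18 x 18 mm bar, 134 mm long over its end studs (its x), lying on the table beyond the drawer; leave alone. Origin: centre of its underside
- loupe: small black loupe, 42 mm across, 36 mm tall, on the table; leave alone. Origin: centre of its underside
- socket: steel wrench socket, 30 mm across, 45 mm tall, standing on the table; leave alone. Origin: centre of its underside
Not all that is in view belongs to the job. What is shaped like the lock_plate but black or turquoise is not meant.

How it is judged:
By the outcome, as a careful person would: the job done as asked, in the order asked, and still so for the second after the job is handed in, with the robot touching nothing.
It also fails if it takes over 53 s, if anything falls off the work surface, if the arm or the gripper's body presses on something with over 40 N, if the wrist force passes 120 N, or if a joint passes its speed limit or range.

## Working session

There is one attempt and no reset: what is moved stays moved. The work goes in short steps, Python scripts to look and compute and a tool call to move; the robot and the scene stay as the last step left them, time stands still between calls to the robot, and variables do not carry over. Pictures are saved under pics/ and viewed, at most 10 in all, crops included, and the job is handed in when it is done.

Besides the shell and the picture viewer there is one more tool, called after "Request:" by a JSON object that holds its "name" and its "arguments", one argument or row to a line. send_rows: Moves the arm, as the interface text tells. Its arguments: {"type":"object","properties":{"fingers":{"type":"array"},"slide":{"type":"array"},"twist":{"type":"array"},"force":{"type":"number"}},"required":["fingers","slide","twist"]}

```bash
mkdir -p pics; python3 - <<'E'
from workcell import *
import cv2
for n in("top","side"):
    cv2.imwrite(f"pics/{n}0.png",camera(n)[:,:,::-1]); c=get_calibration(n); print(n,c["K"],c["extrinsics"])
s=state();print(s["time_s"],s["ee_pos"],s["tcp_rot"],s["wrist_force"])
E
```

```text
top [[376.31017857   0.         320.15521445]
 [  0.         376.31017857 204.12153768]
 [  0.           0.           1.        ]] [[-0.00998394 -0.99972114 -0.02140005 -0.04362583]
 [-0.9878196   0.01318395 -0.15504396  0.55070445]
 [ 0.15528286  0.01959144 -0.98767576  1.02576931]
 [ 0.          0.          0.          1.        ]]
side [[504.11194943   0.         320.09807334]
 [  0.         504.11194943 195.6573775 ]
 [  0.           0.           1.        ]] [[ 0.95525056 -0.2957721   0.00390373 -0.51194543]
 [-0.19570682 -0.641857   -0.74142999  0.15085719]
 [ 0.22179995  0.70748742 -0.67101887  1.37719665]
 [ 0.          0.          0.          1.        ]]
0.1 [ 0.23832594 -0.52252865  0.22142704] [-1.79885205e+02 -1.57060098e-02  2.45091117e+01] [-0.20347385  0.67677815  1.01128943]
```

View pics/top0.png

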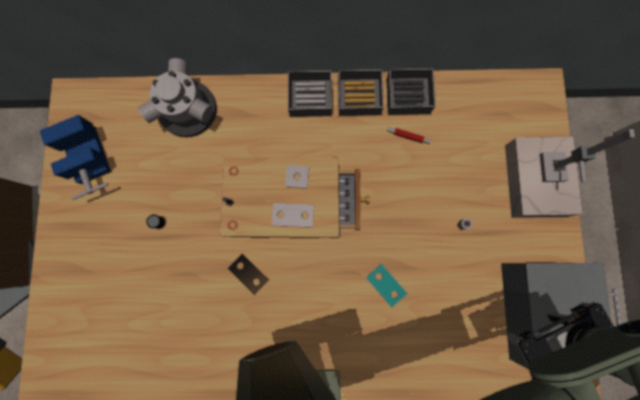

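View pics/side0.png

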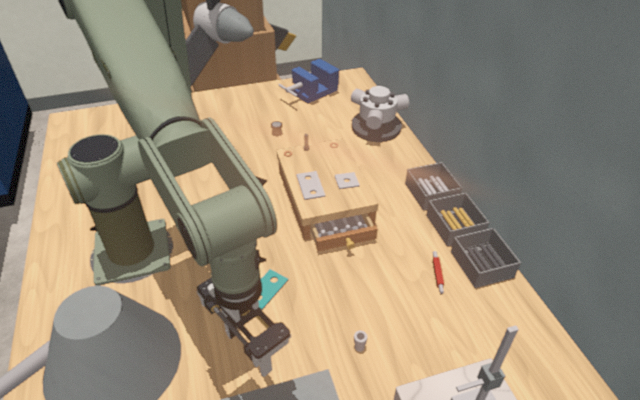

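The lock plate is the steel plate with two holes at top (293,215). The black plate (248,273) and the turquoise one (387,285) don't fit by colour, and the plate at (297,177) is square with one hole. I'll confirm this in a crop.

```bash
python3 - <<'E'
import cv2
i=cv2.imread("pics/top0.png")[145:255,210:380]
cv2.imwrite("pics/c1.png",cv2.resize(i,None,fx=4.7,fy=4.7,interpolation=cv2.INTER_CUBIC))
E
```

```text
(no output)
```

View pics/c1.png

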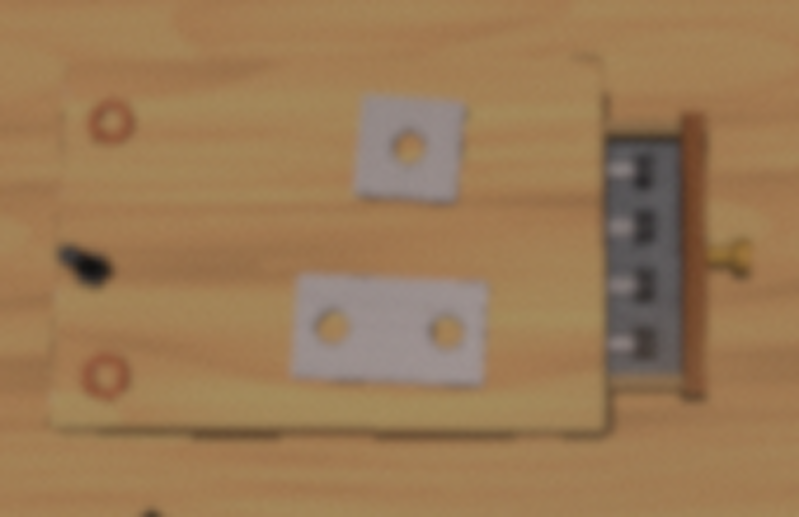

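The crop confirms it: steel lock plate with two holes at crop corners (297,273), (489,283), (483,384), (291,377). The ledge end runs from (602,62) to (610,432), and the pull's face is at about (748,257).

```bash
cat >h.py <<'E'
import numpy as np, cv2
from scipy.optimize import least_squares
from workcell import *
def cam(n):
    c=get_calibration(n)
    if n=="wrist":
        s=state();from scipy.spatial.transform import Rotation as R
        T=np.eye(4);T[:3,:3]=R.from_euler("xyz",s["tcp_rot"],degrees=True).as_matrix();T[:3,3]=s["ee_pos"]
        return np.array(c["K"]),np.linalg.inv(T@np.array(c["hand_eye"]))
    return np.array(c["K"]),np.array(c["extrinsics"])
def proj(C,P):
    K,E=C;q=(np.c_[P,np.ones(len(P))]@E.T)[:,:3]@K.T;return q[:,:2]/q[:,2:]
def back(C,uv,z):
    K,E=C;R,t=E[:3,:3],E[:3,3];o=-R.T@t;d=R.T@np.linalg.inv(K)@[*uv,1];return o+d*(z-o[2])/d[2]
def fit(C,px,loc,z,g):
    def pts(p):
        a=np.radians(p[2]);c,s=np.cos(a),np.sin(a);L=np.array(loc)
        return np.c_[L@[[c,s],[-s,c]]+p[:2],np.full(len(L),z)]
    r=least_squares(lambda p:(proj(C,pts(p))-px).ravel(),g,x_scale=[.01,.01,1]);return r.x,np.sqrt(np.mean(r.fun**2))
E
python3 - <<'E'
from h import *
C=cam("top");f=lambda p:np.array(p)/4.7+[210-.4,145-.4]
# ledge x axis points image left = +y world
led=[(602,62),(610,432),(52,428),(64,62)]
L=[(-.16,.11),(-.16,-.11),(.16,-.11),(.16,.11)]
for z in(.085,):
  for p in led: print(back(C,f(p),z).round(4))
print("pl",[back(C,f(p),.091).round(4) for p in[(297,273),(489,283),(483,384),(291,377)]])
print("pull",back(C,f((748,257)),.036))
# world guess; ledge -x looks to -y ; +x=+y yaw 90; +y=-x
L2=[(-.16,-.11),(-.16,.11),(.16,.11),(.16,-.11)]
print(fit(C,f(led),L2,.085,[.5,.05,90]))
P2=[(.055,-.03),(-.055,-.03),(-.055,.03),(.055,.03)]
print(fit(C,f([(297,273),(489,283),(483,384),(291,377)]),P2,.091,[.5,.05,90]))
print("sq",back(C,f((410,148)),.091),"bolt",back(C,f((97,270)),.085), "socket",back(C,(464,225),.02),"tc",back(C,(390,128),.01),back(C,(430,143),.01))
E
```

```text
[ 0.673  -0.1008  0.085 ]
[ 0.4547 -0.1017  0.085 ]
[0.4607 0.2191 0.085 ]
[0.6781 0.2187 0.085 ]
pl [array([0.5482, 0.0777, 0.091 ]), array([ 0.5409, -0.0333,  0.091 ]), array([ 0.4825, -0.0295,  0.091 ]), array([0.4879, 0.0805, 0.091 ])]
pull [ 0.56331092 -0.18875918  0.036     ]
(array([5.66699256e-01, 5.87490885e-02, 8.93472701e+01]), np.float64(0.5233459192266563))
(array([5.14876625e-01, 2.38448238e-02, 8.67369562e+01]), np.float64(0.18625307498733934))
sq [0.62124414 0.01222123 0.091     ] bolt [0.55252048 0.19555056 0.085     ] socket [ 0.48797327 -0.45913015  0.02      ] tc [ 0.78435238 -0.26195125  0.01      ] [ 0.73546373 -0.37899595  0.01      ]
```

Request:
{"name": "send_rows", "arguments": {
  "fingers": [0,0,0,0,0,0,0,0,0,0],
  "slide": [
    [0.03,0.03,0],
    [0.065,0.055,0],
    [0.1,0.085,0],
    [0.135,0.115,-0.01],
    [0.17,0.145,-0.02],
    [0.205,0.175,-0.03],
    [0.24,0.205,-0.04],
    [0.275,0.235,-0.05],
    [0.31,0.26,-0.06],
    [0.325,0.273,-0.07]
  ],
  "twist": [6,13,20,27,34,41,48,55,62,64.8]
}}

```text
time_s: 1.1
ee_pos: [0.5658, -0.2473, 0.1515]
tcp_rot: [180.0, -0.1, 89.7]
wrist_force: [0.2, -0.8, 0.2]
finger_gap: 0.0175
grasp_force: 0.0
```

Request:
{"name": "send_rows", "arguments": {
  "fingers": [0,0,0,0,0,0,0,0,0,0],
  "slide": [
    [0,0,0],
    [0,0,-0.02],
    [0,0,-0.04],
    [0,0,-0.06],
    [0,0,-0.08],
    [0,0,-0.1],
    [0,0,-0.11],
    [0,0,-0.11],
    [0,0,-0.11],
    [0,0,-0.11]
  ],
  "twist": [0,0,0,0,0,0,0,0,0,0]
}}

```text
time_s: 2.1
ee_pos: [0.5644, -0.251, 0.0439]
tcp_rot: [179.9, 0.1, 89.3]
wrist_force: [0.2, -0.2, 0.0]
finger_gap: 0.0002
grasp_force: 0.0
```

Request:
{"name": "send_rows", "arguments": {
  "fingers": [0,0,0,0,0,0,0,0,0,0],
  "slide": [
    [0,0.015,0],
    [0,0.03,0],
    [0,0.04,0],
    [0,0.048,0],
    [0,0.056,0],
    [0,0.064,0],
    [0,0.072,0],
    [0,0.08,0],
    [0,0.088,0],
    [0,0.095,0]
  ],
  "twist": [0,0,0,0,0,0,0,0,0,0]
}}

```text
time_s: 3.1
ee_pos: [0.564, -0.1547, 0.0427]
tcp_rot: [179.9, 0.0, 89.3]
wrist_force: [1.8, -1.9, -0.8]
finger_gap: 0.0007
grasp_force: 1.0
```

```bash
python3 - <<'E'
from workcell import *
import cv2
a=camera("side")[130:280,230:430,::-1];b=camera("wrist")[:,:,::-1]
cv2.imwrite("pics/s1.png",cv2.resize(a,None,fx=3,fy=3,interpolation=2));cv2.imwrite("pics/w1.png",b)
s=state();print(s["ee_pos"],s["wrist_force"])
E
```

```text
[ 0.56307473 -0.15358909  0.04226852] [-0.68232028  0.04070984  0.40702293]
```

View pics/s1.png

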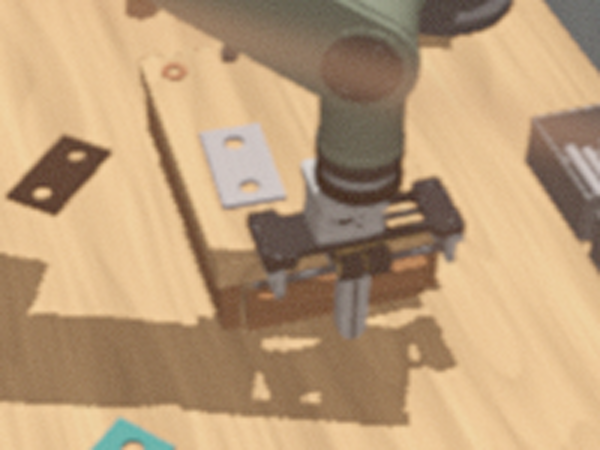

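The crop shows the closed fingers on the pull at about (350,310), the drawer mostly in, and the plate untouched at (243,165). I'll keep pushing.

Request:
{"name": "send_rows", "arguments": {
  "fingers": [0,0,0,0,0,0,0,0,0,0],
  "slide": [
    [0,0.004,0],
    [0,0.007,0],
    [0,0.009,0],
    [0,0.011,0],
    [0,0.012,0],
    [0,0.013,0],
    [0,0.014,0],
    [0,0.015,0],
    [0,0.015,0],
    [0,0.015,0]
  ],
  "twist": [0,0,0,0,0,0,0,0,0,0]
}}

```text
time_s: 4.2
ee_pos: [0.5637, -0.1399, 0.0425]
tcp_rot: [180.0, -0.0, 89.3]
wrist_force: [-0.4, -1.2, 0.7]
finger_gap: 0.0002
grasp_force: 0.2
```

Request:
{"name": "send_rows", "arguments": {
  "fingers": [0,0,0,0,0,0,0,0,0,0],
  "slide": [
    [0,0.0005,0],
    [0,0.001,0],
    [0,0.0015,0],
    [0,0.002,0],
    [0,0.0025,0],
    [0,0.003,0],
    [0,0.003,0],
    [0,0.003,0],
    [0,0.003,0],
    [0,0.003,0]
  ],
  "twist": [0,0,0,0,0,0,0,0,0,0]
}}

```text
time_s: 5.2
ee_pos: [0.5637, -0.1371, 0.0426]
tcp_rot: [180.0, -0.0, 89.3]
wrist_force: [0.3, -1.2, -0.9]
finger_gap: 0.0003
grasp_force: 0.4
```

Request:
{"name": "send_rows", "arguments": {
  "fingers": [0,0,0,0,0,0,0,0,0,0],
  "slide": [
    [0,0.0005,0],
    [0,0.001,0],
    [0,0.0015,0],
    [0,0.002,0],
    [0,0.0025,0],
    [0,0.003,0],
    [0,0.0035,0],
    [0,0.004,0],
    [0,0.004,0],
    [0,0.004,0]
  ],
  "twist": [0,0,0,0,0,0,0,0,0,0]
}}

```text
time_s: 6.2
ee_pos: [0.5638, -0.1356, 0.0426]
tcp_rot: [180.0, 0.2, 89.3]
wrist_force: [0.8, -9.0, -1.2]
finger_gap: 0.0
grasp_force: 4.2
```

Request:
{"name": "send_rows", "arguments": {
  "fingers": [0,0,0,0,0,0,0,0,0,0],
  "slide": [
    [0,0.001,0],
    [0,0.002,0],
    [0,0.003,0],
    [0,0.003,0],
    [0,0.003,0],
    [0,0.002,0],
    [0,0,0],
    [0,-0.005,0],
    [0,-0.01,0],
    [0,-0.01,0]
  ],
  "twist": [0,0,0,0,0,0,0,0,0,0]
}}

```text
time_s: 7.2
ee_pos: [0.5632, -0.143, 0.0422]
tcp_rot: [-180.0, -0.1, 89.3]
wrist_force: [0.2, -1.3, -0.2]
finger_gap: 0.0005
grasp_force: 0.0
```

Request:
{"name": "send_rows", "arguments": {
  "fingers": [0,0,0,0,0,0,0,0,0,0],
  "slide": [
    [0,-0.03,0],
    [0,-0.06,0],
    [-0.01,-0.07,0.03],
    [-0.02,-0.07,0.07],
    [-0.03,-0.07,0.11],
    [-0.04,-0.06,0.15],
    [-0.05,-0.04,0.18],
    [-0.05,-0.01,0.19],
    [-0.05,0.02,0.2],
    [-0.05,0.04,0.2]
  ],
  "twist": [0,0,0,0,0,0,0,0,0,0]
}}

```text
time_s: 8.2
ee_pos: [0.5141, -0.1011, 0.2445]
tcp_rot: [179.8, -0.0, 89.4]
wrist_force: [0.3, -0.2, 0.7]
finger_gap: 0.0003
grasp_force: 0.0
```

```bash
python3 - <<'E'
from h import *
C=cam("wrist");np.savez("w2.npz",*C);b=camera("wrist")[:,:,::-1]
cv2.imwrite("pics/w2.png",b)
s=state();print(s["time_s"],s["ee_pos"],s["tcp_rot"],s["wrist_force"])
E
```

```text
8.25 [ 0.51351979 -0.09852945  0.24353974] [ 1.79914308e+02 -1.68921344e-01  8.95016731e+01] [-0.94052821  1.81432625  0.16779042]
```

View pics/w2.png

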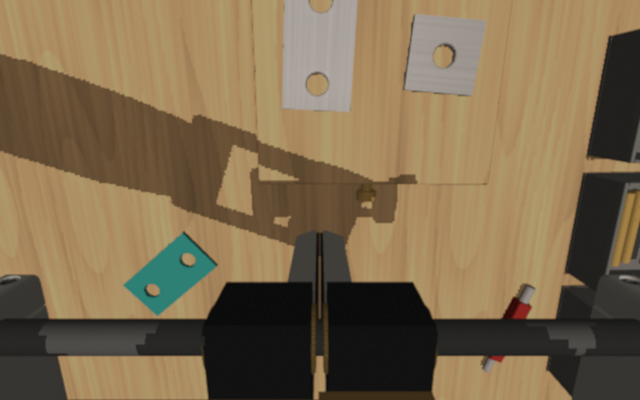

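The drawer is shut: only the knob shows past the edge, at (366,193). The ledge end runs (259,182)–(489,184), and the plate's front corners are at (283,107) and (350,111).

```bash
python3 - <<'E'
from h import *
z=np.load("w2.npz");C=(z["arr_0"],z["arr_1"])
for p in[(259,182),(489,184)]:print("edge",back(C,p,.085).round(4))
for p in[(283,107),(350,111),(287,0),(357,0)]:print("pl",back(C,p,.091).round(4))
print("knob face",back(C,(366,201),.036))
E
```

```text
edge [ 0.4574 -0.0943  0.085 ]
edge [ 0.6774 -0.0985  0.085 ]
pl [ 0.4834 -0.0254  0.091 ]
pl [ 0.5428 -0.0294  0.091 ]
pl [0.4898 0.0596 0.091 ]
pl [0.5474 0.0591 0.091 ]
knob face [ 0.56687252 -0.12765016  0.036     ]
```

Request:
{"name": "send_rows", "arguments": {
  "fingers": [0.032,0.032,0.032,0.032,0.032,0.032,0.032,0.032,0.032,0.032],
  "slide": [
    [0,0.03,0],
    [0,0.07,0],
    [0,0.11,0],
    [0.004,0.15,0],
    [0.004,0.19,-0.02],
    [0.004,0.207,-0.05],
    [0.004,0.207,-0.08],
    [0.004,0.207,-0.1],
    [0.004,0.207,-0.115],
    [0.004,0.207,-0.122]
  ],
  "twist": [0,0,0,0,0,0,0,0,0,0]
}}

```text
time_s: 9.25
ee_pos: [0.5157, 0.104, 0.1182]
tcp_rot: [-179.7, -0.0, 89.3]
wrist_force: [-0.3, -0.0, -0.4]
finger_gap: 0.0318
grasp_force: 0.0
```

Request:
{"name": "send_rows", "arguments": {
  "fingers": [0.032,0.032,0.032,0.032,0.032,0.032,0.032,0.032,0.032,0.032],
  "slide": [
    [0,0,-0.006],
    [0,0,-0.012],
    [0,0,-0.014],
    [0,0,-0.015],
    [0,0,-0.016],
    [0,0,-0.016],
    [0,0,-0.016],
    [0,0,-0.016],
    [0,0,-0.016],
    [0,0,-0.016]
  ],
  "twist": [0,0,0,0,0,0,0,0,0,0]
}}

```text
time_s: 10.25
ee_pos: [0.5176, 0.1038, 0.1045]
tcp_rot: [180.0, -0.0, 89.3]
wrist_force: [0.2, -0.1, 0.4]
finger_gap: 0.0317
grasp_force: 0.0
```

```bash
python3 - <<'E'
from h import *
b=camera("wrist")[:,:,::-1]; a=camera("side")[100:250,230:430,::-1]
cv2.imwrite("pics/w3.png",np.vstack([b[:,:600],cv2.resize(a,None,fx=3,fy=3,interpolation=2)])[0:850]); cv2.imwrite("pics/w3.png",cv2.resize(cv2.imread("pics/w3.png"),None,fx=.7,fy=.7))
s=state();print(s["time_s"],s["ee_pos"],s["tcp_rot"],s["wrist_force"])
E
```

```text
10.35 [0.51754849 0.10381362 0.10447361] [ 1.79997497e+02 -2.37294193e-04  8.93124843e+01] [ 0.30339979  1.04488718 -0.07113857]
```

View pics/w3.png

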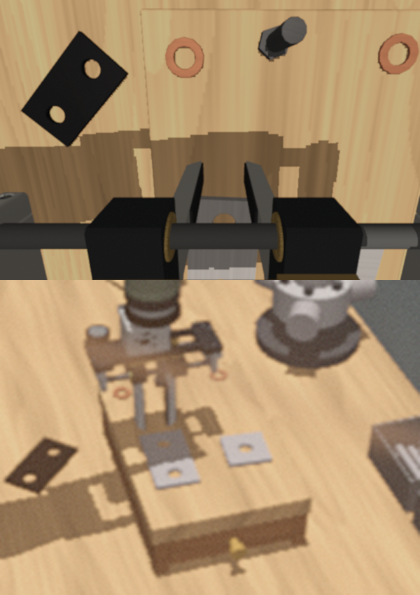

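Both fingertips stand on the ledge behind the plate's rear end, and the drawer is shut. Now I push the plate.

Request:
{"name": "send_rows", "arguments": {
  "fingers": [0.032,0.032,0.032,0.032,0.032,0.032,0.032,0.032,0.032,0.032],
  "slide": [
    [0,-0.005,0],
    [0,-0.01,0],
    [0,-0.014,0],
    [0,-0.018,0],
    [0,-0.022,0],
    [0,-0.027,0],
    [0,-0.032,0],
    [-0.001,-0.037,0],
    [-0.001,-0.042,0],
    [-0.001,-0.046,0]
  ],
  "twist": [0,0,0,0,0,0,0,0,0,0]
}}

```text
time_s: 11.35
ee_pos: [0.5165, 0.0573, 0.1044]
tcp_rot: [-180.0, 0.0, 89.3]
wrist_force: [-0.5, 0.9, 0.4]
finger_gap: 0.0319
grasp_force: 0.6
```

Request:
{"name": "send_rows", "arguments": {
  "fingers": [0.032,0.032,0.032,0.032,0.032,0.032,0.032,0.032,0.032,0.032],
  "slide": [
    [0,-0.004,0],
    [0,-0.008,0],
    [0,-0.012,0],
    [0,-0.016,0],
    [0,-0.02,0],
    [0,-0.024,0],
    [0,-0.028,0],
    [0,-0.03,0],
    [0,-0.031,0],
    [0,-0.031,0]
  ],
  "twist": [0,0,0,0,0,0,0,0,0,0]
}}

```text
time_s: 12.35
ee_pos: [0.5165, 0.0265, 0.1044]
tcp_rot: [-180.0, 0.0, 89.3]
wrist_force: [0.4, 0.1, 0.4]
finger_gap: 0.0325
grasp_force: 0.1
```

```bash
python3 - <<'E'
from h import *
b=camera("top")[145:255,210:380,::-1]; 
cv2.imwrite("pics/t4.png",cv2.resize(b,None,fx=4.7,fy=4.7,interpolation=2))
s=state();print(s["time_s"],s["ee_pos"],s["tcp_rot"],s["wrist_force"])
E
```

```text
12.4 [0.51657413 0.02649989 0.10447236] [1.79996622e+02 3.42063551e-02 8.93144676e+01] [0.0233071  0.07133862 0.41722272]
```

View pics/t4.png

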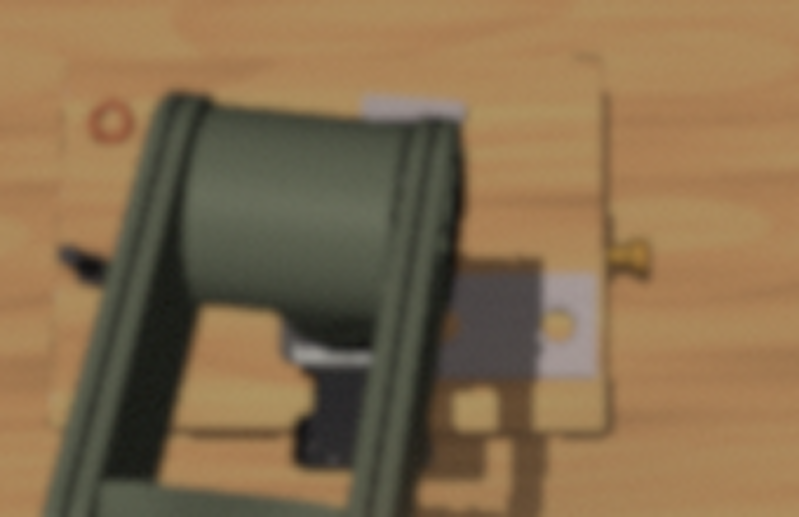

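The plate is square, with its front end at crop column ~597 against the ledge edge at ~607, so about 5 mm short. I'll push 27 mm more, back off and measure.

Request:
{"name": "send_rows", "arguments": {
  "fingers": [0.032,0.032,0.032,0.032,0.032,0.032,0.032,0.032,0.032,0.032],
  "slide": [
    [0,-0.004,0],
    [0,-0.008,0],
    [0,-0.012,0],
    [0,-0.016,0],
    [0,-0.02,0],
    [0,-0.023,0],
    [0,-0.025,0],
    [0,-0.026,0],
    [0,-0.027,0],
    [0,-0.027,0]
  ],
  "twist": [0,0,0,0,0,0,0,0,0,0]
}}

```text
time_s: 13.4
ee_pos: [0.5165, -0.0003, 0.1045]
tcp_rot: [-180.0, 0.0, 89.3]
wrist_force: [-0.1, 0.7, 0.9]
finger_gap: 0.0319
grasp_force: 0.5
```

Request:
{"name": "send_rows", "arguments": {
  "fingers": [0.032,0.032,0.032,0.032,0.032,0.032,0.032,0.032,0.032,0.032],
  "slide": [
    [0,0.01,0],
    [0,0.02,0],
    [0,0.02,0.03],
    [0,0.02,0.06],
    [0,0.02,0.1],
    [0,0,0.14],
    [0,-0.04,0.14],
    [0,-0.08,0.14],
    [0,-0.12,0.14],
    [0,-0.15,0.14]
  ],
  "twist": [0,0,0,0,0,0,0,0,0,0]
}}

```text
time_s: 14.4
ee_pos: [0.5165, -0.1515, 0.2446]
tcp_rot: [180.0, 0.1, 89.3]
wrist_force: [-0.0, 0.1, -0.6]
finger_gap: 0.032
grasp_force: 0.0
```

```bash
python3 - <<'E'
from h import *
camera("top");camera("top")
C=cam("wrist");np.savez("w5.npz",*C);b=camera("wrist")[:,:,::-1];cv2.imwrite("pics/w5f.png",b)
cv2.imwrite("pics/w5.png",cv2.resize(b[0:240,200:520],None,fx=2.5,fy=2.5,interpolation=2))
s=state();print(s["time_s"],s["ee_pos"],s["tcp_rot"],s["wrist_force"])
E
```

```text
14.55 [ 0.51645305 -0.15088884  0.24416201] [-1.79970977e+02 -1.65893935e-02  8.91738703e+01] [0.38125311 1.13303455 0.08163838]
```

View pics/w5.png

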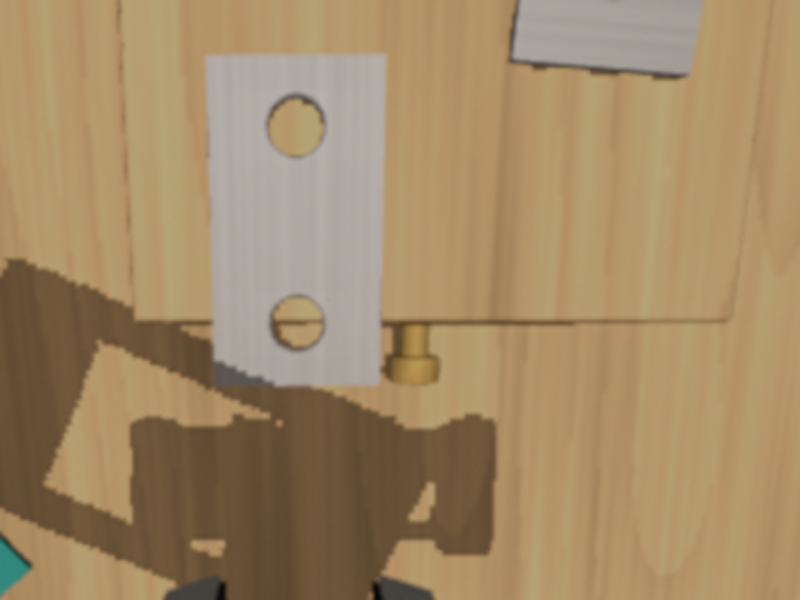

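Plate corners in the crop are (206,54), (386,54), (380,385) and (215,386). The ledge edge runs (136,321)–(730,320), and the plate looks square to it.

```bash
python3 - <<'E'
from h import *
z=np.load("w5.npz");C=(z["arr_0"],z["arr_1"]);f=lambda p:np.array(p)/2.5+[199.7,-.3]
e=[back(C,f(p),.085) for p in[(136,321),(730,320)]]
q=[back(C,f(p),.091) for p in[(206,54),(386,54),(380,385),(215,386)]]
print(np.round(e,4),np.round(q,4))
d=(e[1]-e[0])[:2];d/=np.linalg.norm(d);n=np.array([d[1],-d[0]])
print("overhang",[(x-e[0])[:2]@n for x in q],"edge len",np.linalg.norm(e[1]-e[0]))
x,r=fit(C,f([(206,54),(386,54),(380,385),(215,386)]),[(.055,.03),(.055,-.03),(-.055,-.03),(-.055,.03)],.091,[.515,-.05,89]);print(x,r,"edge yaw",np.degrees(np.arctan2(d[1],d[0]))+90)
print("from fit", (x[:2]-.055*np.array([np.cos(np.radians(x[2])),np.sin(np.radians(x[2]))])-e[0][:2])@n)
E
```

```text
[[ 0.4578 -0.0955  0.085 ]
 [ 0.6754 -0.0984  0.085 ]] [[ 0.4879 -0.0083  0.091 ]
 [ 0.5479 -0.0092  0.091 ]
 [ 0.5469 -0.1195  0.091 ]
 [ 0.4864 -0.119   0.091 ]]
overhang [np.float64(-0.08768533349372323), np.float64(-0.08758563913116427), np.float64(0.022810333083065844), np.float64(0.0230773310615454)] edge len 0.21763554452870057
[ 5.17253486e-01 -6.39320545e-02  8.93581309e+01] 0.2891111500843951 edge yaw 89.23954753443269
from fit 0.022597328431986603
```

Overhang is 22.7 mm, square to within about 0.2°. I'll nudge it 2.3 mm further by retracing the path.

Request:
{"name": "send_rows", "arguments": {
  "fingers": [0.032,0.032,0.032,0.032,0.032,0.032,0.032,0.032,0.032,0.032],
  "slide": [
    [0,0.04,0],
    [0,0.08,0],
    [0,0.12,0],
    [0,0.16,0],
    [0,0.17,0],
    [0,0.17,-0.04],
    [0,0.17,-0.08],
    [0,0.17,-0.12],
    [0,0.17,-0.135],
    [0,0.17,-0.14]
  ],
  "twist": [0,0,0,0,0,0,0,0,0,0]
}}

```text
time_s: 15.55
ee_pos: [0.5129, 0.021, 0.1022]
tcp_rot: [-179.5, -0.1, 89.4]
wrist_force: [-11.1, 1.7, 17.4]
finger_gap: 0.0321
grasp_force: 8.6
```

Request:
{"name": "send_rows", "arguments": {
  "fingers": [0.032,0.032,0.032,0.032,0.032,0.032,0.032,0.032,0.032,0.032],
  "slide": [
    [0,-0.004,0],
    [0,-0.009,0],
    [0,-0.013,0],
    [0,-0.016,0],
    [0,-0.018,0],
    [0,-0.02,0],
    [0,-0.021,0],
    [0,-0.022,0],
    [0,-0.0223,0],
    [0,-0.0223,0]
  ],
  "twist": [0,0,0,0,0,0,0,0,0,0]
}}

```text
time_s: 16.55
ee_pos: [0.5167, -0.0022, 0.1047]
tcp_rot: [180.0, -0.0, 89.3]
wrist_force: [-0.5, 3.2, 2.2]
finger_gap: 0.032
grasp_force: 1.4
```

Request:
{"name": "send_rows", "arguments": {
  "fingers": [0.032,0.032,0.032,0.032,0.032,0.032,0.032,0.032,0.032,0.032],
  "slide": [
    [0,0,0],
    [0,0.01,0],
    [0,0.02,0],
    [0,0.02,0.04],
    [0,0.02,0.08],
    [0,0.01,0.14],
    [0,-0.03,0.14],
    [0,-0.07,0.14],
    [0,-0.11,0.14],
    [0,-0.15,0.14]
  ],
  "twist": [0,0,0,0,0,0,0,0,0,0]
}}

```text
time_s: 17.55
ee_pos: [0.5164, -0.1534, 0.2445]
tcp_rot: [-180.0, 0.0, 89.4]
wrist_force: [0.1, 0.4, 0.2]
finger_gap: 0.0323
grasp_force: 0.0
```

```bash
python3 - <<'E'
from h import *
camera("top");camera("top")
C=cam("wrist");np.savez("w6.npz",*C);b=camera("wrist")[:,:,::-1]
cv2.imwrite("pics/w6.png",cv2.resize(b[0:240,200:520],None,fx=2.5,fy=2.5,interpolation=2))
s=state();print(s["time_s"],s["ee_pos"],s["tcp_rot"],s["wrist_force"])
E
```

```text
17.7 [ 0.51618726 -0.15401425  0.24389271] [-1.79937669e+02  1.05678385e-02  8.91135180e+01] [-0.30617622  0.86407917 -0.57864118]
```

View pics/w6.png

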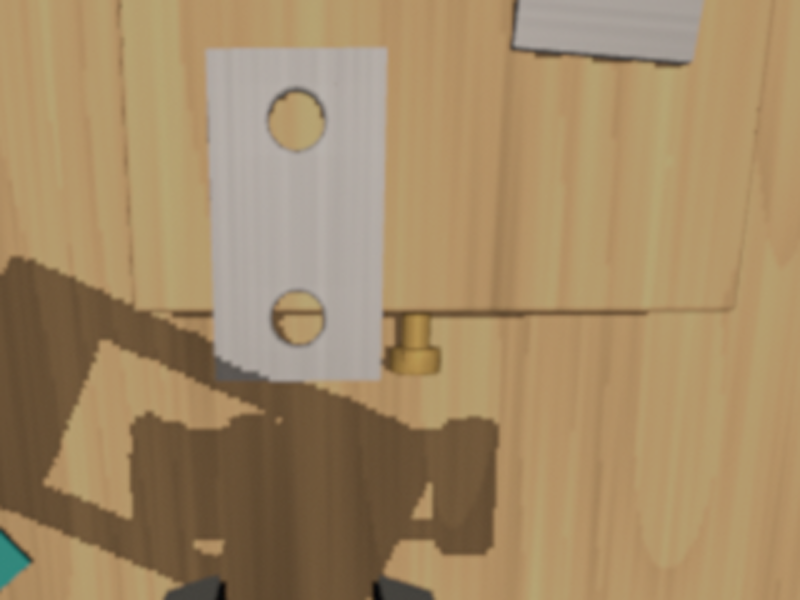

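Plate corners in the crop are now (207,47), (387,47), (381,381) and (215,382), with the edge at (136,310)–(733,309). I'll recompute.

```bash
python3 - <<'E'
from h import *
z=np.load("w6.npz");C=(z["arr_0"],z["arr_1"]);f=lambda p:np.array(p)/2.5+[199.7,-.3]
e=[back(C,f(p),.085) for p in[(136,310),(733,309)]]
c=[(207,47),(387,47),(381,381),(215,382)]
d=(e[1]-e[0])[:2];d/=np.linalg.norm(d);n=np.array([d[1],-d[0]])
print("overhang",[((back(C,f(p),.091)-e[0])[:2]@n).round(4) for p in c])
x,r=fit(C,f(c),[(.055,.03),(.055,-.03),(-.055,-.03),(-.055,.03)],.091,[.515,-.05,89]);print(x,r,"edge yaw",np.degrees(np.arctan2(d[1],d[0]))+90)
print("from fit", (x[:2]-.055*np.array([np.cos(np.radians(x[2])),np.sin(np.radians(x[2]))])-e[0][:2])@n)
E
```

```text
overhang [np.float64(-0.0858), np.float64(-0.0857), np.float64(0.0253), np.float64(0.0255)]
[ 5.17269928e-01 -6.57074028e-02  8.92387075e+01] 0.5141202140978609 edge yaw 89.18106510349733
from fit 0.024731533905591248
```

Overhang is about 25 mm, square to the edge. The drawer is shut and the robot is clear, so I'll hand in.

```bash
python3 -c "
from workcell import *
print(finish_job())"
```

```text
the job is handed in; nothing more can be done
None
```

I pushed the drawer shut, then slid the lock plate out flat until about 25 mm sticks out past the ledge's edge, square to within about 0.1°; nothing else was seen to move, and the job was handed in with the arm clear at about 18 s.

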